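# Open the spring-lidded chopstick box without letting the lid fly

## Task

Open the chopstick box (the one with the dark red lid and yellow catch button) for the customers: press the yellow button down with one fingertip, catch the sprung lid with the other finger as it pops up, and let it up slowly against that finger until it stands fully open, then take the hand away. Do not let the lid fly up, grip or lift nothing, and leave the box, the blue-lidded spoon box and everything else where they are.

Things in the scene. Friction and masses are not known exactly. Their poses are not given: they have to be found in the camera images.
- chop_box: chopstick box: loose white plastic counter box standing on the counter (about 0.95 kg in all), 110 mm deep (its x), 240 mm wide (its y), 79 mm high to the rim, full of chopsticks. Origin: centre of its underside, on the counter. Its x axis points from the button side (front) to the hinge side (rear), z up. A grey latch housing, 36 x 56 mm and 81 mm high, is fixed to the middle of the front and reaches out to x = -94 mm; the yellow button stands out of its top
- chop_button (a joint): yellow push button of the chopstick box: 0 up, 0.006 m fully down (straight down). Its spring needs 1.5 N to start and 5 N at the bottom; it springs back when let go. At about 4 mm down its tongue has drawn clear of the lid, and the lid is thrown up by its spring
- chop_button_top (a point): centre of the top face of the yellow button, which is 22 mm along the box's x and 36 mm along its y, 77 mm in front of the box centre and 98 mm above the counter when up: 15 mm higher than the top of the shut lid, 9 mm higher when pressed right down. A fingertip held level with the one on the button therefore stands just clear over the shut lid
- chop_lid (a joint): hinge of the dark red lid (242 mm wide, 6 mm thick): 0 shut and latched, grows as the front edge rises, 1.4 rad fully open against its stop, where the spring keeps it (it stays up by itself). The spring lifts with about 1.3 N at the front edge when shut, less as it opens; let go early, it flies open in under a second
- chop_lid_hinge (a point): point on the hinge axis of the red lid, in the middle of its width: 58 mm behind the box centre and 80 mm above the counter. The axis runs along the box's y; the point's own x axis points rearwards along the lid when shut and turns with it. In this frame the lid reaches from the hinge to x = -108 mm (a 30 mm wide black keeper lip in the middle of the edge, to -114 mm), with its upper face at z = +3 mm
- chop_lid_edge (a point): middle of the upper front edge of the red lid, 108 mm from the hinge; moves with the lid. With the lid shut it lies 27 mm behind the button's centre
- spoon_box: spoon box: the same kind of loose white box, 200 mm wide, with a dark blue lid and a green button; to be left shut. Origin: centre of its underside; front (button) towards its -x
- spoon_lid (a joint): hinge of the blue lid of the spoon box: 0 shut, must stay shut
- dish: small blue sauce dish, 90 mm across, 30 mm high, on the counter near the robot. Origin: centre of its underside
- ladle: steel serving spoon, 200 mm long, lying flat near the robot. Origin under its middle
- stick_cup: steel cup 84 mm across and 120 mm high, wrapped chopsticks standing in it to about 220 mm. Origin: centre of its underside
- soy: brown soy sauce bottle, 64 mm across, 200 mm high. Origin: centre of its underside
- flask: steel drinking flask, 68 mm across, 243 mm high with its loop. Origin: centre of its underside
- spray: clear spray bottle with red and white head, 72 mm across, 220 mm high. Origin: centre of its underside
- cleaver: cleaver lying flat on the white cutting board at the robot's left, 330 mm long with its wooden handle. Origin: on the board, under the blade's heel

How it is judged:
By the outcome, as a careful person would: the job done as asked, in the order asked, and still so for the second after the job is handed in, with the robot touching nothing.
It also fails if it takes over 43 s, if anything falls off the work surface, if the arm or the gripper's body presses on something with over 40 N, if the wrist force passes 120 N, or if a joint passes its speed limit or range.

## Robot

A 6-joint arm with a two-finger parallel gripper is mounted at the origin on the work surface. World frame = base frame: x ahead of the robot, y to its left, z up, the work surface at z = 0. Lengths are in m, angles in rad, forces in N, time in s.
With the tool pointing down it reaches from about 0.25 to 0.775 m from the base axis. Payload 8.9 kg.
Tool frame: the origin (TCP) lies between the finger pads; the fingertips stand ahead of it and the grasp point (between the pads) lies 5 mm behind it (bot.tcp_to_tips is the x of the fingertips in the tool frame, in m); x points along the fingers, y is the direction in which the jaws open and shut, and the axes are right-handed (so a half turn about x gives the same grasp; the last joint's range is limited). The gripper opens to 85 mm and grips with 20 to 120 N. Pads are 22 mm wide; open, the fingers measure 114 mm over their backs; the gripper's body (76 mm by 85 mm) begins 54 mm behind the grasp point. The pads swing forward as they close: fully open they stand 13 mm farther back than shut.
Start: joints at [1.022, 0.291, -0.153, 1.127, 0, 1.431], TCP at [0.209, 0.482, 0.245] pointing down, gripper open.
Joint ranges: [-2.52, 2.52], [-0.91, 1.74], [-1.3, 1.37], [-1.96, 2.02], [-1.52, 1.47], [-3.14, 3.14]. Speed limits (rad/s): [2.22, 2.22, 2.79, 3.14, 3.14, 3.14].

## Interface

Orientations are given as a unit quaternion [w, x, y, z].
In Python, from rig import bot, viewer gives the robot as it stands.
- The arm moves only by the shell command python3 -m creep 'ROWS'. ROWS is JSON, a list of rows, each an object of numbers: "grip": the opening, from 0 (shut) to 1 (fully open); "tx", "ty", "tz": the shift along the tool's x, y, z in m; "turn": the turn about the tool's x in rad. In form: [{"grip": .., "tx": .., "ty": .., "tz": .., "turn": ..}, ...]. A call has 1 to 8 rows; each row shifts and turns the commanded pose from where the row before left it, along the tool's axes as they then stand; what a row does not reach is not made up. A row lasts 1/10 s, in which the tool goes at most 50 mm and 8.59 degrees, less where a joint would pass 70% of its speed; a pose out of reach is approached as far as the arm can. A call with a gripper value outside its range is refused whole. The fingers move at their own pace and stop on an object; the grip force is fixed at half the most. Time passes only in rows, so rows that do not move let the fingers close. It gives the time, the measured TCP pose, the force and the opening at its end, in the units of the state.
- bot.observe(): the state, without advancing time (a new reading comes with each control period).
- viewer.snapshot(name): name is "scene" or "side" or "wrist"; returns the picture (480x640x3 uint8, red, green, blue); there is no depth.
- viewer.camera_params(name): a dict with "fx", "fy", "cx", "cy" (pixels), "dist" ([k1, k2, p1, p2, k3] as OpenCV has them; the pictures are not rectified), "cam_to_world" (4x4, takes a point from camera to world coordinates). Camera axes: x right, y down, z forward; pixel columns grow to the right and rows downward; lengths in m; the calibration is good to about 2 mm. A picture is of the moment at which its call begins: read the wrist's pose just before it. camera_params takes no time and is no camera call; for the wrist camera it gives the pose at the moment of the call.
- bot.hand_in(): hands the job in, once; it reports no verdict.
The state is a dict: "time": time; "joint_pos": joint angles; "qvel": joint speeds; "effort": joint torques, N m; "tcp_pos": TCP position; "eef_rot": TCP orientation; "contact_force": force on the tool from outside, world axes, zero at the start; "wrist_torque": the same for the moment, N m; "grip_width": finger opening in m.
Only numpy, scipy, OpenCV 4.12 (cv2) and the standard library are available. Lean on these libraries where they do the work, as an engineer would, in place of code of your own. Each camera call takes 0.05 s, during which the arm holds its last target. There are 200 camera calls.

## Working session

There is one attempt and no reset: what is moved stays moved. The work goes in short steps, Python scripts to look and compute and a shell command to move; the robot and the scene stay as the last step left them, time stands still between calls to the robot, and variables do not carry over. Pictures are saved under pics/ and viewed, about 8 in all and at most 12, crops included, and the job is handed in when it is done.

```bash
mkdir -p pics; ls
python3 - <<'E'
from rig import bot, viewer
import cv2,numpy as np
s=bot.observe(); print(s['time'],s['tcp_pos'],s['eef_rot'],s['contact_force'],s['grip_width'],bot.tcp_to_tips)
for n in("scene","side"):
    im=viewer.snapshot(n); cv2.imwrite(f"pics/{n}0.png",im[:,:,::-1])
    p=viewer.camera_params(n); print(n,p)
E
```

```text
pics
0.0 [0.20898478 0.4811784  0.24473277] [ 0.69217109  0.14345928  0.69245528 -0.14430626] [-0.09932969 -0.06217036  0.07784171] 0.0855121633545424 0.014
scene {'fx': 585.5824410976913, 'fy': 585.5824410976913, 'cx': 319.33864976471483, 'cy': 228.080035017592, 'dist': array([-0.03095034,  0.        ,  0.        ,  0.        ,  0.        ]), 'cam_to_world': array([[ 0.87101587,  0.35647829, -0.33801566,  0.95683297],
       [ 0.49123197, -0.62537605,  0.60629691, -0.58255938],
       [ 0.00474479, -0.69413833, -0.719826  ,  0.9675653 ],
       [ 0.        ,  0.        ,  0.        ,  1.        ]])}
side {'fx': 455.6681113547359, 'fy': 455.6681113547359, 'cx': 320.26675847133345, 'cy': 235.90719429698197, 'dist': array([-0.01250069,  0.        ,  0.        ,  0.        ,  0.        ]), 'cam_to_world': array([[ 0.93411924, -0.23243981,  0.27091138,  0.25656627],
       [-0.35678694, -0.58426118,  0.72893206, -0.5769311 ],
       [-0.01114983, -0.77756711, -0.6287011 ,  0.73947825],
       [ 0.        ,  0.        ,  0.        ,  1.        ]])}
```

View pics/scene0.png

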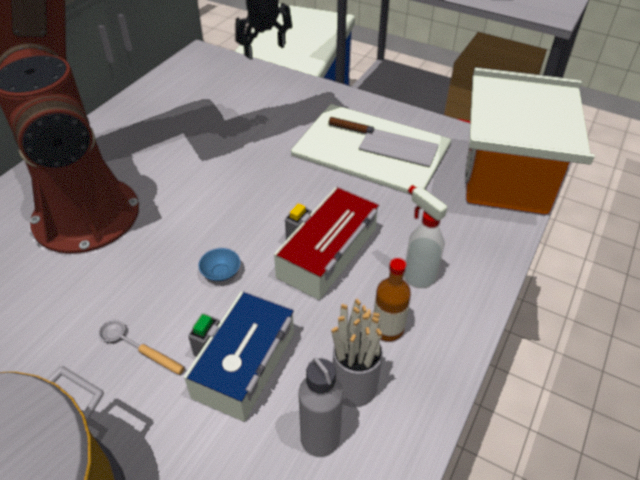

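View pics/side0.png

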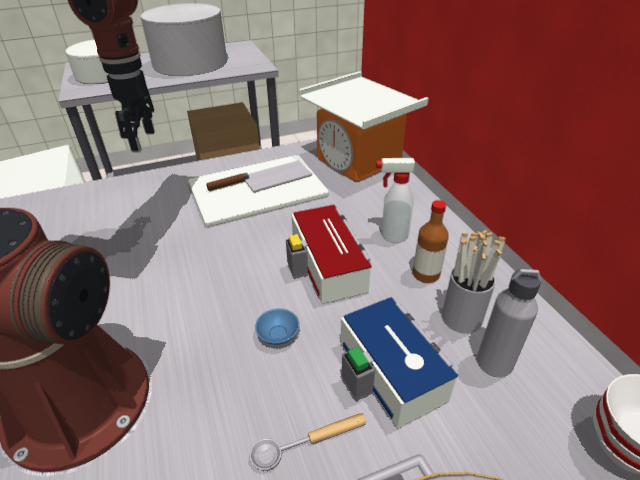

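The scene view shows the red-lidded box with its yellow button at about (297,213), and the spoon box, soy and spray near it. The side view shows the same box with its button at about (295,243). Next I'll locate the box from colour masks.

```bash
cat > h.py <<'E'
import cv2,numpy as np
from rig import bot,viewer
def ray(p,uv,z):
    K=np.array([[p['fx'],0,p['cx']],[0,p['fy'],p['cy']],[0,0,1]])
    n=cv2.undistortPoints(np.float64(uv).reshape(-1,1,2),K,p['dist']).reshape(-1,2)
    T=p['cam_to_world']; d=np.c_[n,np.ones(len(n))]@T[:3,:3].T; o=T[:3,3]
    return o+d*((z-o[2])/d[:,2])[:,None]
def proj(p,P):
    K=np.array([[p['fx'],0,p['cx']],[0,p['fy'],p['cy']],[0,0,1]])
    W=np.linalg.inv(p['cam_to_world'])
    return cv2.projectPoints(np.float64(P).reshape(-1,1,3),cv2.Rodrigues(W[:3,:3])[0],W[:3,3],K,p['dist'])[0].reshape(-1,2)
def blob(im,box,kind):
    h=cv2.cvtColor(im,cv2.COLOR_RGB2HSV); H,S,V=cv2.split(h)
    m={'red':((H<8)|(H>172))&(S>150)&(V>60),'yel':(H>20)&(H<35)&(S>150)&(V>100)}[kind].astype(np.uint8)
    k=np.zeros_like(m); x0,y0,x1,y1=box; k[y0:y1,x0:x1]=1; m=cv2.morphologyEx(m*k,cv2.MORPH_CLOSE,np.ones((9,9)) if kind=='red' else np.ones((3,3)))
    c=max(cv2.findContours(m,cv2.RETR_EXTERNAL,cv2.CHAIN_APPROX_NONE)[0],key=cv2.contourArea)
    return c.reshape(-1,2)
E
python3 - <<'E'
from h import *
for n,rb,yb in(("scene",(265,180,395,285),(280,200,315,235)),("side",(285,200,372,285),(280,230,305,255))):
    im=cv2.imread(f"pics/{n}0.png")[:,:,::-1].copy(); p=viewer.camera_params(n)
    c=blob(im,rb,'red'); P=ray(p,c,.083)[:,:2]
    r=cv2.minAreaRect(np.float32(P*1000)); q=cv2.boxPoints(r)
    print(n,'lid',r,'\n',q.round(0).tolist())
    b=blob(im,yb,'yel'); B=ray(p,b,.098)[:,:2]
    print('btn',cv2.minAreaRect(np.float32(B*1000)),len(b))
p=viewer.camera_params("side")
print('soy,spray,cup,flask base',ray(p,[[427,276],[396,237],[463,327],[497,370]],0)[:,:2].round(3).tolist())
E
```

```text
scene lid ((560.3540649414062, 170.72357177734375), (238.0434112548828, 104.17050170898438), 87.46903991699219) 
 [[503.0, 54.0], [607.0, 50.0], [618.0, 287.0], [514.0, 292.0]]
btn ((482.03875732421875, 170.1739044189453), (24.41850471496582, 43.68415832519531), 1.7855849266052246) 39
side lid ((542.7792358398438, 165.81845092773438), (250.94969177246094, 131.07601928710938), 87.45147705078125) 
 [[472.0, 43.0], [603.0, 38.0], [614.0, 288.0], [483.0, 294.0]]
btn ((474.19354248046875, 168.71044921875), (51.34341049194336, 22.21426010131836), 83.88916778564453) 41
soy,spray,cup,flask base [[0.753, 0.051], [0.754, 0.204], [0.742, -0.108], [0.742, -0.219]]
```

```bash
cat >> h.py <<'E'
from scipy.spatial.transform import Rotation as Ro
def tool():
    s=bot.observe(); q=np.array(s['eef_rot']); return s,Ro.from_quat(q[[1,2,3,0]]).as_matrix()
E
python3 - <<'E'
from h import *
s,R=tool(); print(R.round(4))
bx=np.array([.999,-.044,0])
for sg in(1,-1):
    a=np.arctan2(R[:,2]@(sg*bx),R[:,1]@(sg*bx)); print(sg,'turn',a)
T=np.array([.505,.172,.19]); print('shift in tool axes',R.T@(T-s['tcp_pos']))
p=viewer.camera_params('wrist'); print(p['fx'],np.linalg.norm(p['cam_to_world'][:3,3]-s['tcp_pos']), R.T@(p['cam_to_world'][:3,3]-s['tcp_pos']), R.T@p['cam_to_world'][:3,:3])
print(np.degrees(s['joint_pos']))
E
```

```text
[[-6.000e-04  3.984e-01  9.172e-01]
 [-1.000e-03  9.172e-01 -3.984e-01]
 [-1.000e+00 -1.100e-03 -2.000e-04]]
1 turn 1.205075543492931
-1 turn -1.9365171100968623
shift in tool axes [ 0.05491779 -0.16563028  0.39473844]
360.369804220986 0.14891959868798244 [-0.12878163 -0.00077465 -0.07477792] [[ 6.20898353e-05 -2.92982294e-01  9.56117865e-01]
 [ 9.99999760e-01 -6.41149709e-04 -2.61406404e-04]
 [ 6.89602138e-04  9.56117652e-01  2.92982184e-01]]
[ 5.85414104e+01  1.66850231e+01 -8.82646698e+00  6.45541888e+01
  7.07002616e-04  8.20175915e+01]
```

```bash
python3 -m creep '[{"grip":0.53,"tz":0.036,"ty":-0.015},{"grip":0.53,"tz":0.036,"ty":-0.015},{"grip":0.53,"tz":0.036,"ty":-0.015},{"grip":0.53,"tz":0.036,"ty":-0.015},{"grip":0.53,"tz":0.036,"ty":-0.015},{"grip":0.53,"tz":0.036,"ty":-0.015},{"grip":0.53,"tz":0.036,"ty":-0.015},{"grip":0.53,"tz":0.036,"ty":-0.015}]'; python3 -m creep '[{"grip":0.53,"turn":0.149},{"grip":0.53,"turn":0.149},{"grip":0.53,"turn":0.149},{"grip":0.53,"turn":0.149},{"grip":0.53,"turn":0.149},{"grip":0.53,"turn":0.149},{"grip":0.53,"turn":0.149},{"grip":0.53,"turn":0.149}]'
python3 - <<'E'
from h import *
s,R=tool(); print(R.round(4),s['joint_pos'],s['contact_force'])
print('shift',R.T@(np.array([.505,.172,.19])-s['tcp_pos']))
E
```

```text
[[-6.000e-04  3.984e-01  9.172e-01]
 [-1.000e-03  9.172e-01 -3.984e-01]
 [-1.000e+00 -1.100e-03 -2.000e-04]] [ 1.02174036e+00  2.91208590e-01 -1.54050910e-01  1.12668314e+00
  1.23395235e-05  1.43147702e+00] [-0.04948266  0.36040192 -0.43207588]
shift [ 0.05491779 -0.16563028  0.39473844]invalid input at $[0]: expected keys grip, tx, ty, tz, turn
invalid input at $[0]: expected keys grip, tx, ty, tz, turn
```

All keys are required in every row.

```bash
python3 -m creep '[{"grip":0.53,"tx":0,"tz":0.036,"ty":-0.015,"turn":0},{"grip":0.53,"tx":0,"tz":0.036,"ty":-0.015,"turn":0},{"grip":0.53,"tx":0,"tz":0.036,"ty":-0.015,"turn":0},{"grip":0.53,"tx":0,"tz":0.036,"ty":-0.015,"turn":0},{"grip":0.53,"tx":0,"tz":0.036,"ty":-0.015,"turn":0},{"grip":0.53,"tx":0,"tz":0.036,"ty":-0.015,"turn":0},{"grip":0.53,"tx":0,"tz":0.036,"ty":-0.015,"turn":0},{"grip":0.53,"tx":0,"tz":0.036,"ty":-0.015,"turn":0}]'; python3 -m creep '[{"grip":0.53,"tx":0,"ty":0,"tz":0,"turn":0.149},{"grip":0.53,"tx":0,"ty":0,"tz":0,"turn":0.149},{"grip":0.53,"tx":0,"ty":0,"tz":0,"turn":0.149},{"grip":0.53,"tx":0,"ty":0,"tz":0,"turn":0.149},{"grip":0.53,"tx":0,"ty":0,"tz":0,"turn":0.149},{"grip":0.53,"tx":0,"ty":0,"tz":0,"turn":0.149},{"grip":0.53,"tx":0,"ty":0,"tz":0,"turn":0.149},{"grip":0.53,"tx":0,"ty":0,"tz":0,"turn":0.149}]'
python3 - <<'E'
from h import *
s,R=tool(); print(R.round(4),s['joint_pos'],s['contact_force'],s['grip_width'])
print('shift',R.T@(np.array([.505,.172,.19])-s['tcp_pos']))
E
```

```text
time: 0.9
tcp_pos: [0.4263, 0.2553, 0.2451]
eef_rot: [0.692, 0.144, 0.692, -0.144]
contact_force: [0.0, 0.2, -0.2]
grip_width: 0.0453
time: 1.7
tcp_pos: [0.4253, 0.2566, 0.245]
eef_rot: [-0.491, -0.509, -0.491, 0.509]
contact_force: [0.2, 0.5, -0.2]
grip_width: 0.0453
[[-7.000e-04  9.993e-01 -3.710e-02]
 [-3.000e-04 -3.710e-02 -9.993e-01]
 [-1.000e+00 -7.000e-04  3.000e-04]] [ 3.95636350e-01  2.37858155e-01 -2.25963698e-01  1.10770642e+00
 -3.71917011e-06  2.00354932e+00] [ 0.22861718  0.52428157 -0.20566476] 0.04527928224969718
shift [0.05496182 0.08284131 0.08159022]
```

```bash
python3 -m creep '[{"grip":0.53,"tx":0.01,"ty":0.0207,"tz":0.0204,"turn":0.008},{"grip":0.53,"tx":0.01,"ty":0.0207,"tz":0.0204,"turn":0},{"grip":0.53,"tx":0.01,"ty":0.0207,"tz":0.0204,"turn":0},{"grip":0.53,"tx":0.01,"ty":0.0207,"tz":0.0204,"turn":0},{"grip":0.53,"tx":0,"ty":0,"tz":0,"turn":0},{"grip":0.53,"tx":0,"ty":0,"tz":0,"turn":0}]'
python3 - <<'E'
from h import *
s,R=tool(); print(R.round(4),s['tcp_pos'])
for n in('wrist','side'):
    p=viewer.camera_params(n); im=viewer.snapshot(n); cv2.imwrite(f'pics/{n}1.png',im[:,:,::-1])
    np.save(f'pics/{n}1.npy',p,allow_pickle=True)
E
```

```text
time: 2.3
tcp_pos: [0.5049, 0.1717, 0.2048]
eef_rot: [-0.489, -0.51, -0.49, 0.51]
contact_force: [-0.5, 0.4, 0.4]
grip_width: 0.0454
[[-1.500e-03  9.992e-01 -4.030e-02]
 [-0.000e+00 -4.030e-02 -9.992e-01]
 [-1.000e+00 -1.500e-03  1.000e-04]] [0.50492714 0.17173947 0.20475145]
```

View pics/wrist1.png

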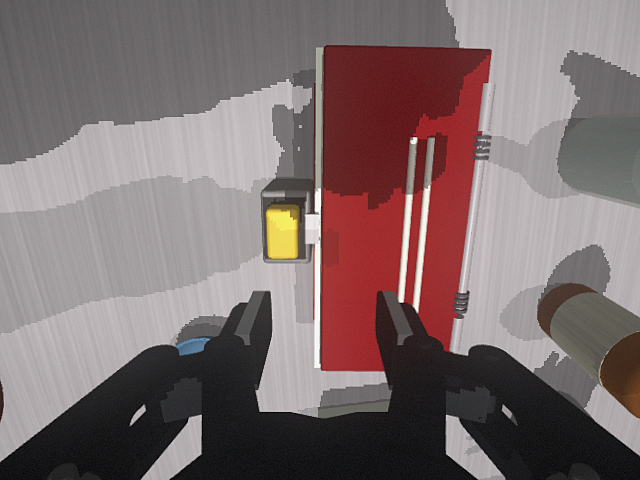

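View pics/side1.png

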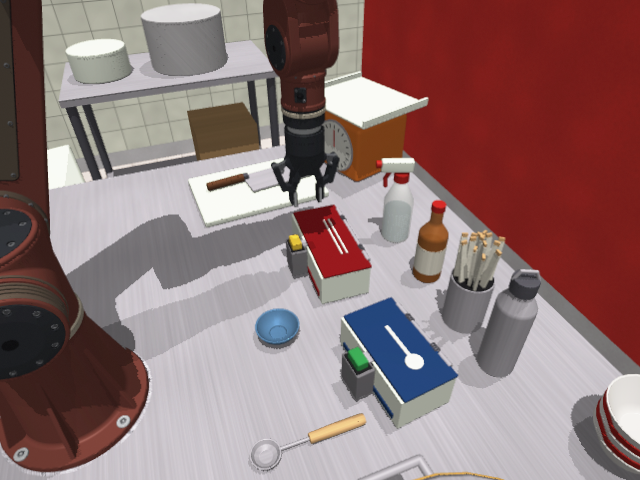

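```bash
python3 - <<'E'
from h import *
p=np.load('pics/wrist1.npy',allow_pickle=True).item()
im=cv2.imread('pics/wrist1.png')[:,:,::-1].copy(); h=cv2.cvtColor(im,cv2.COLOR_RGB2HSV)
S=(h[:,:,1]>150)&((h[:,:,0]<8)|(h[:,:,0]>172))
# left and right lid edges
rows=np.r_[60:190:6,255:330:6]
L=[];Rr=[]
for r in rows:
    c=np.where(S[r,300:500])[0]+300
    L.append((c[c>316].min(),r)); 
    if r<280:Rr.append((c.max(),r))
for nm,E in(('front',L),('rear',Rr)):
    P=ray(p,E,.083)[:,:2]; f=np.polyfit(P[:,1],P[:,0],1); e=P[:,0]-np.polyval(f,P[:,1])
    k=abs(e)<.003; f=np.polyfit(P[k,1],P[k,0],1); print(nm,'x at y=.172',np.polyval(f,.172),'slope',f[0],'res',e[k].std(),k.mean())
print('corners',ray(p,[[323,46],[491,50],[321,370]],.083)[:,:2].round(4).tolist())
b=blob(im,(255,190,310,270),'yel'); print(cv2.boundingRect(b))
print(cv2.minAreaRect(np.float32(ray(p,b,.098)[:,:2]*1000)))
s,R=tool(); print('tcp px',proj(p,[s['tcp_pos'], s['tcp_pos']+R[:,0]*.014]))
# back-project hypothesised button top corners
for bx0,by0,yaw in((.556,.171,-.044),):
    c,sn=np.cos(yaw),np.sin(yaw)
    Q=[[bx0+c*x-sn*y,by0+sn*x+c*y,z] for x,y,z in((-88,-18,98),(-66,-18,98),(-66,18,98),(-88,18,98),(-50,-121,83),(-50,121,83),(58,121,83))for x,y,z in[(x/1e3,y/1e3,z/1e3)]]
    for n in('wrist','scene','side'): print(n,proj(p if n=='wrist' else viewer.camera_params(n),Q).round(0).tolist())
E
python3 - <<'E'
import cv2
im=cv2.imread('pics/wrist1.png'); cv2.imwrite('pics/c1.png',cv2.resize(im[180:380,240:480],None,fx=3,fy=3,interpolation=cv2.INTER_CUBIC))
E
```

```text
front x at y=.172 0.5036072160153808 slope 0.05233452431838014 res 0.0001943422450002202 1.0
rear x at y=.172 0.6067714570215363 slope 0.05774810854726066 res 0.0013846185697235717 1.0
corners [[0.5093, 0.2969], [0.6163, 0.2913], [0.4978, 0.0575]]
(266, 205, 33, 54)
((476.6998291015625, 180.46519470214844), (37.54468536376953, 21.61318016052246), 86.49779510498047)
tcp px [[323.95651226 320.94601117]
 [323.9024842  304.743215  ]]
wrist [[271.0, 265.0], [303.0, 265.0], [302.0, 215.0], [269.0, 215.0], [325.0, 375.0], [326.0, 51.0], [495.0, 53.0]]
scene [[288.0, 212.0], [296.0, 216.0], [306.0, 206.0], [297.0, 202.0], [275.0, 255.0], [336.0, 187.0], [379.0, 204.0]]
side [[294.0, 246.0], [303.0, 243.0], [299.0, 234.0], [289.0, 236.0], [326.0, 278.0], [294.0, 212.0], [335.0, 204.0]]
```

View pics/c1.png

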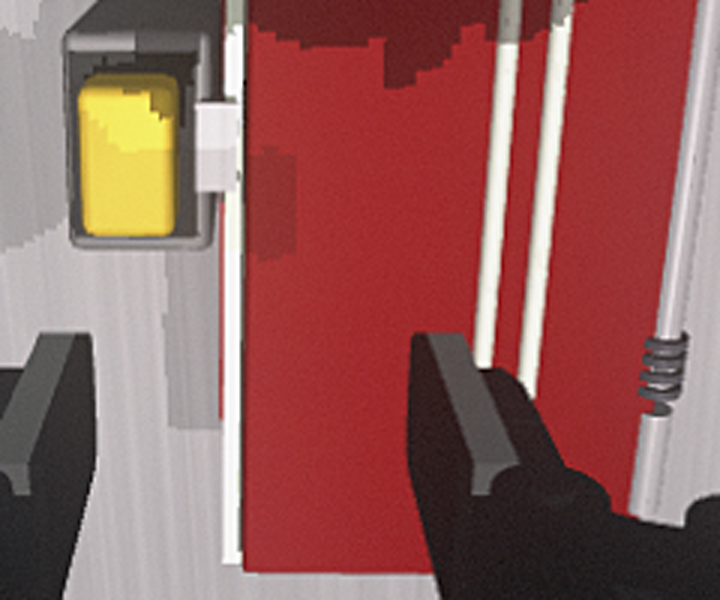

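The wrist view puts the yellow button at about (282,232), and the tip inner edges at (272,291) and (377,291). The box centre comes out near (0.554, 0.176) with a yaw of about -0.0525. I'll correct the position and descend to just above the button.

```bash
python3 -m creep '[{"grip":0.53,"tx":0,"ty":-0.0018,"tz":-0.007,"turn":0.012},{"grip":0.53,"tx":0.02,"ty":0,"tz":0,"turn":0},{"grip":0.53,"tx":0.02,"ty":0,"tz":0,"turn":0},{"grip":0.53,"tx":0.02,"ty":0,"tz":0,"turn":0},{"grip":0.53,"tx":0.015,"ty":0,"tz":0,"turn":0},{"grip":0.53,"tx":0.005,"ty":0,"tz":0,"turn":0},{"grip":0.53,"tx":0,"ty":0,"tz":0,"turn":0},{"grip":0.53,"tx":0,"ty":0,"tz":0,"turn":0}]'
python3 - <<'E'
from h import *
s,R=tool(); print(R.round(4),s['tcp_pos'],s['contact_force'])
yaw=-.0525;c,sn=np.cos(yaw),np.sin(yaw)
d=s['tcp_pos'][:2]-[.5538,.176]; print('box xy',d@[c,sn],d@[-sn,c])
a=viewer.snapshot('wrist')[180:420,220:460]; b=viewer.snapshot('side')[150:270,270:390]
cv2.imwrite('pics/c2.png',np.hstack([cv2.resize(a,(400,400)),cv2.resize(b,(400,400),interpolation=cv2.INTER_CUBIC)])[:,:,::-1])
E
```

```text
time: 3.2
tcp_pos: [0.5041, 0.1797, 0.1262]
eef_rot: [0.487, 0.513, 0.487, -0.512]
contact_force: [-0.0, 0.0, 0.2]
grip_width: 0.0454
[[ 1.100e-03  9.987e-01 -5.060e-02]
 [ 3.000e-04 -5.060e-02 -9.987e-01]
 [-1.000e+00  1.100e-03 -4.000e-04]] [0.50405133 0.17971673 0.12615278] [-0.01172267  0.03254179  0.18939448]
box xy -0.049875160243164955 0.0011010059872919769
```

View pics/c2.png

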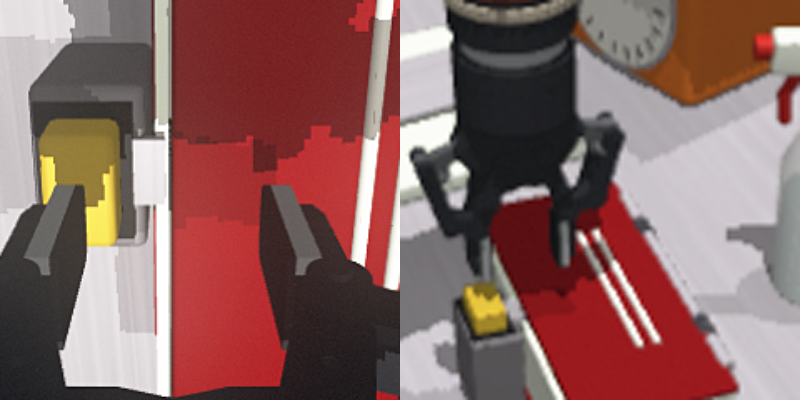

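The left finger stands over the button and the right one over the lid, clear of the sticks. I'll feel my way down.

```bash
python3 -m creep '[{"grip":0.53,"tx":0.004,"ty":0,"tz":0.001,"turn":0},{"grip":0.53,"tx":0.004,"ty":0,"tz":0,"turn":0},{"grip":0.53,"tx":0.002,"ty":0,"tz":0,"turn":0},{"grip":0.53,"tx":0.001,"ty":0,"tz":0,"turn":0},{"grip":0.53,"tx":0,"ty":0,"tz":0,"turn":0},{"grip":0.53,"tx":0,"ty":0,"tz":0,"turn":0}]'
python3 -m creep '[{"grip":0.53,"tx":0.001,"ty":0,"tz":0,"turn":0},{"grip":0.53,"tx":0.001,"ty":0,"tz":0,"turn":0},{"grip":0.53,"tx":0.001,"ty":0,"tz":0,"turn":0},{"grip":0.53,"tx":0,"ty":0,"tz":0,"turn":0}]'
```

```text
time: 3.9
tcp_pos: [0.5037, 0.1782, 0.1143]
eef_rot: [0.487, 0.513, 0.487, -0.513]
contact_force: [0.8, -0.1, -0.1]
grip_width: 0.0455
time: 4.3
tcp_pos: [0.5035, 0.1782, 0.1111]
eef_rot: [-0.487, -0.513, -0.487, 0.513]
contact_force: [0.1, 0.2, 0.2]
grip_width: 0.0453
```

```bash
python3 -m creep '[{"grip":0.53,"tx":0.001,"ty":0,"tz":0,"turn":0},{"grip":0.53,"tx":0.001,"ty":0,"tz":0,"turn":0},{"grip":0.53,"tx":0,"ty":0,"tz":0,"turn":0}]'
python3 -c "
from h import *
cv2.imwrite('pics/s3.png',cv2.resize(np.hstack([viewer.snapshot('side')[180:280,270:370],viewer.snapshot('wrist')[230:430:2,220:420:2]]),(800,400),interpolation=cv2.INTER_CUBIC)[:,:,::-1]);print(bot.observe()['contact_force'],bot.observe()['tcp_pos'])"
```

```text
time: 4.6
tcp_pos: [0.5037, 0.1782, 0.1093]
eef_rot: [0.487, 0.513, 0.487, -0.513]
contact_force: [0.4, -0.5, 0.8]
grip_width: 0.0453
[-0.83916323 -0.63632455  1.85513736] [0.50373043 0.17818881 0.10938881]
```

View pics/s3.png

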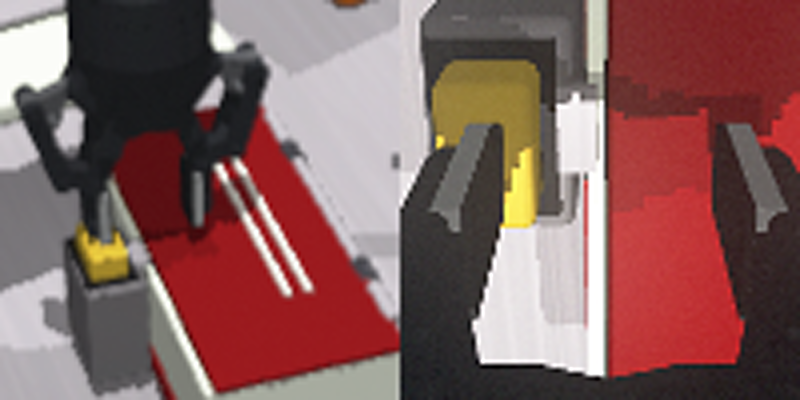

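The finger is on the button, with about 1.5 N beginning to show. Now I'll press through the release.

```bash
python3 -m creep '[{"grip":0.53,"tx":0.0015,"ty":0,"tz":0,"turn":0},{"grip":0.53,"tx":0.0015,"ty":0,"tz":0,"turn":0},{"grip":0.53,"tx":0.001,"ty":0,"tz":0,"turn":0},{"grip":0.53,"tx":0,"ty":0,"tz":0,"turn":0},{"grip":0.53,"tx":0,"ty":0,"tz":0,"turn":0}]'
python3 -c "
from h import *
a=viewer.snapshot('side')[180:280,270:370];print(bot.observe()['contact_force'],bot.observe()['tcp_pos'])
cv2.imwrite('pics/s4.png',cv2.resize(np.hstack([a,viewer.snapshot('wrist')[230:430:2,220:420:2]]),(800,400),interpolation=cv2.INTER_CUBIC)[:,:,::-1])"
```

```text
time: 5.2
tcp_pos: [0.5038, 0.1782, 0.1055]
eef_rot: [0.487, 0.513, 0.487, -0.513]
contact_force: [-1.3, 0.3, 5.2]
grip_width: 0.0451
[-0.97197945  0.03424892  5.31256211] [0.50373541 0.17819629 0.1054548 ]
```

View pics/s4.png

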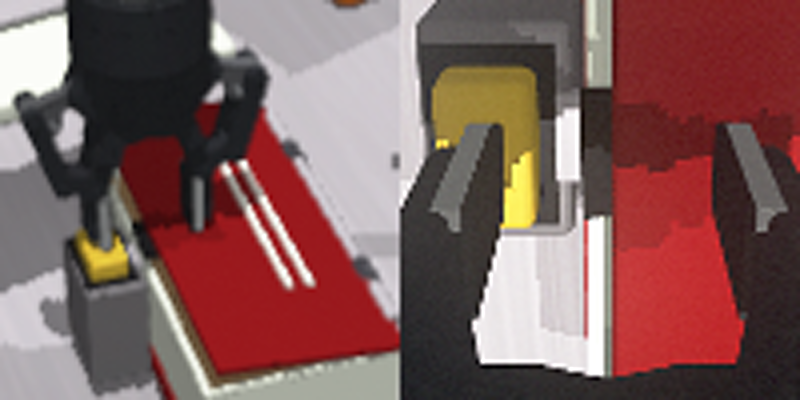

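The lid has popped free and rests on the rear fingertip: the side view shows a dark gap under it and the button down. I'll work out the arc.

```bash
python3 -c "
import numpy as np
f=np.linspace(.159,1.439,9);R=86.6
X=-R*np.cos(f);Z=R*np.sin(f)
print(np.c_[f[1:],np.diff(X)/8,-np.diff(Z)/8].round(2))"
```

```text
[[ 0.32  0.41 -1.68]
 [ 0.48  0.67 -1.59]
 [ 0.64  0.92 -1.47]
 [ 0.8   1.14 -1.3 ]
 [ 0.96  1.33 -1.1 ]
 [ 1.12  1.49 -0.88]
 [ 1.28  1.61 -0.63]
 [ 1.44  1.69 -0.36]]
```

```bash
python3 -m creep '[{"grip":0.53,"tx":-0.0017,"ty":0.0003,"tz":0,"turn":0},{"grip":0.53,"tx":-0.0017,"ty":0.0003,"tz":0,"turn":0},{"grip":0.53,"tx":-0.0017,"ty":0.0004,"tz":0,"turn":0},{"grip":0.53,"tx":-0.0017,"ty":0.0004,"tz":0,"turn":0},{"grip":0.53,"tx":-0.0017,"ty":0.0004,"tz":0,"turn":0},{"grip":0.53,"tx":-0.0017,"ty":0.0004,"tz":0,"turn":0},{"grip":0.53,"tx":-0.0017,"ty":0.0005,"tz":0,"turn":0},{"grip":0.53,"tx":-0.0016,"ty":0.0005,"tz":0,"turn":0}]'
python3 -m creep '[{"grip":0.53,"tx":-0.0016,"ty":0.0006,"tz":0,"turn":0},{"grip":0.53,"tx":-0.0016,"ty":0.0006,"tz":0,"turn":0},{"grip":0.53,"tx":-0.0016,"ty":0.0006,"tz":0,"turn":0},{"grip":0.53,"tx":-0.0016,"ty":0.0007,"tz":0,"turn":0},{"grip":0.53,"tx":-0.0016,"ty":0.0007,"tz":0,"turn":0},{"grip":0.53,"tx":-0.0016,"ty":0.0007,"tz":0,"turn":0},{"grip":0.53,"tx":-0.0016,"ty":0.0007,"tz":0,"turn":0},{"grip":0.53,"tx":-0.0015,"ty":0.0008,"tz":0,"turn":0}]'
python3 -c "
from h import *
a=viewer.snapshot('side')[150:280,260:390];print(bot.observe()['contact_force'],bot.observe()['tcp_pos'])
cv2.imwrite('pics/s5.png',cv2.resize(a,(500,500),interpolation=cv2.INTER_CUBIC)[:,:,::-1])"
```

```text
time: 6.1
tcp_pos: [0.507, 0.178, 0.1189]
eef_rot: [0.487, 0.513, 0.487, -0.513]
contact_force: [0.6, 0.2, 2.3]
grip_width: 0.0454
time: 6.9
tcp_pos: [0.5123, 0.1777, 0.1317]
eef_rot: [0.487, 0.513, 0.487, -0.513]
contact_force: [0.2, 0.1, 1.5]
grip_width: 0.0452
[-0.47067813 -0.52154355  2.68029461] [0.51257841 0.17774031 0.13187064]
```

View pics/s5.png

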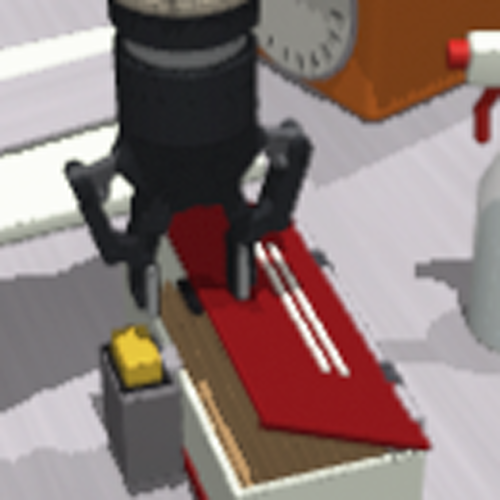

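The lid is following the finger and the front finger is clear of the lip. I'll continue along the arc.

```bash
python3 -m creep '[{"grip":0.53,"tx":-0.0015,"ty":0.0008,"tz":0,"turn":0},{"grip":0.53,"tx":-0.0015,"ty":0.0009,"tz":0,"turn":0},{"grip":0.53,"tx":-0.0015,"ty":0.0009,"tz":0,"turn":0},{"grip":0.53,"tx":-0.0015,"ty":0.0009,"tz":0,"turn":0},{"grip":0.53,"tx":-0.0015,"ty":0.0009,"tz":0,"turn":0},{"grip":0.53,"tx":-0.0015,"ty":0.0009,"tz":0,"turn":0},{"grip":0.53,"tx":-0.0014,"ty":0.001,"tz":0,"turn":0},{"grip":0.53,"tx":-0.0014,"ty":0.001,"tz":0,"turn":0}]'
python3 -m creep '[{"grip":0.53,"tx":-0.0014,"ty":0.0011,"tz":0,"turn":0},{"grip":0.53,"tx":-0.0013,"ty":0.0011,"tz":0,"turn":0},{"grip":0.53,"tx":-0.0013,"ty":0.0011,"tz":0,"turn":0},{"grip":0.53,"tx":-0.0013,"ty":0.0011,"tz":0,"turn":0},{"grip":0.53,"tx":-0.0013,"ty":0.0011,"tz":0,"turn":0},{"grip":0.53,"tx":-0.0013,"ty":0.0012,"tz":0,"turn":0},{"grip":0.53,"tx":-0.0013,"ty":0.0012,"tz":0,"turn":0},{"grip":0.53,"tx":-0.0012,"ty":0.0012,"tz":0,"turn":0}]'
python3 -m creep '[{"grip":0.53,"tx":-0.0012,"ty":0.0013,"tz":0,"turn":0},{"grip":0.53,"tx":-0.0011,"ty":0.0013,"tz":0,"turn":0},{"grip":0.53,"tx":-0.0011,"ty":0.0013,"tz":0,"turn":0},{"grip":0.53,"tx":-0.0011,"ty":0.0013,"tz":0,"turn":0},{"grip":0.53,"tx":-0.0011,"ty":0.0013,"tz":0,"turn":0},{"grip":0.53,"tx":-0.0011,"ty":0.0013,"tz":0,"turn":0},{"grip":0.53,"tx":-0.0011,"ty":0.0014,"tz":0,"turn":0},{"grip":0.53,"tx":-0.001,"ty":0.0014,"tz":0,"turn":0}]'
python3 -c "
from h import *
a=viewer.snapshot('side')[150:280,260:390];print(bot.observe()['contact_force'],bot.observe()['tcp_pos'])
cv2.imwrite('pics/s6.png',cv2.resize(np.hstack([a,viewer.snapshot('scene')[140:270,260:390]]),(800,400),interpolation=cv2.INTER_CUBIC)[:,:,::-1])"
```

```text
time: 7.75
tcp_pos: [0.5197, 0.1774, 0.1434]
eef_rot: [0.487, 0.513, 0.487, -0.513]
contact_force: [0.3, 0.2, 1.3]
grip_width: 0.0449
time: 8.55
tcp_pos: [0.5287, 0.1769, 0.1538]
eef_rot: [-0.487, -0.513, -0.487, 0.513]
contact_force: [1.1, -0.1, 0.3]
grip_width: 0.0448
time: 9.35
tcp_pos: [0.5393, 0.1763, 0.1626]
eef_rot: [-0.487, -0.513, -0.487, 0.513]
contact_force: [1.2, -0.7, 0.3]
grip_width: 0.045
[0.78460204 0.48469097 0.5312996 ] [0.53962612 0.17636137 0.16275612]
```

View pics/s6.png

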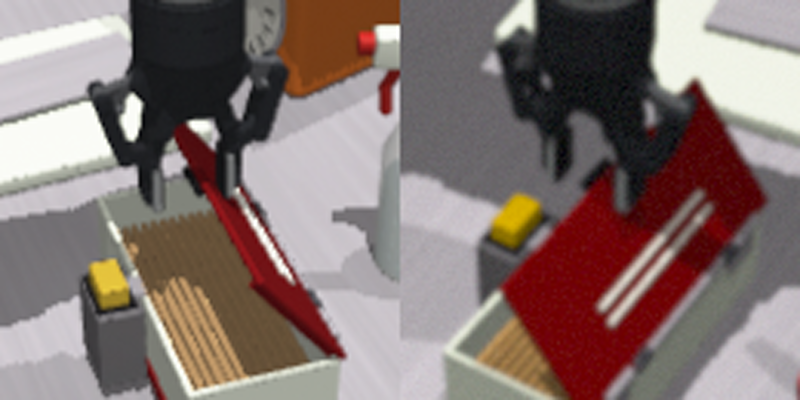

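The lid is about half to two-thirds up, still held on the rear fingertip. On to the stop.

```bash
python3 -m creep '[{"grip":0.53,"tx":-0.001,"ty":0.0014,"tz":0,"turn":0},{"grip":0.53,"tx":-0.0009,"ty":0.0015,"tz":0,"turn":0},{"grip":0.53,"tx":-0.0009,"ty":0.0015,"tz":0,"turn":0},{"grip":0.53,"tx":-0.0009,"ty":0.0015,"tz":0,"turn":0},{"grip":0.53,"tx":-0.0009,"ty":0.0015,"tz":0,"turn":0},{"grip":0.53,"tx":-0.0008,"ty":0.0015,"tz":0,"turn":0},{"grip":0.53,"tx":-0.0008,"ty":0.0015,"tz":0,"turn":0},{"grip":0.53,"tx":-0.0008,"ty":0.0015,"tz":0,"turn":0}]'
python3 -m creep '[{"grip":0.53,"tx":-0.0007,"ty":0.0016,"tz":0,"turn":0},{"grip":0.53,"tx":-0.0007,"ty":0.0016,"tz":0,"turn":0},{"grip":0.53,"tx":-0.0007,"ty":0.0016,"tz":0,"turn":0},{"grip":0.53,"tx":-0.0006,"ty":0.0016,"tz":0,"turn":0},{"grip":0.53,"tx":-0.0006,"ty":0.0016,"tz":0,"turn":0},{"grip":0.53,"tx":-0.0006,"ty":0.0016,"tz":0,"turn":0},{"grip":0.53,"tx":-0.0006,"ty":0.0016,"tz":0,"turn":0},{"grip":0.53,"tx":-0.0005,"ty":0.0017,"tz":0,"turn":0}]'
python3 -m creep '[{"grip":0.53,"tx":-0.0005,"ty":0.0017,"tz":0,"turn":0},{"grip":0.53,"tx":-0.0004,"ty":0.0017,"tz":0,"turn":0},{"grip":0.53,"tx":-0.0004,"ty":0.0017,"tz":0,"turn":0},{"grip":0.53,"tx":-0.0004,"ty":0.0017,"tz":0,"turn":0},{"grip":0.53,"tx":-0.0003,"ty":0.0017,"tz":0,"turn":0},{"grip":0.53,"tx":-0.0003,"ty":0.0017,"tz":0,"turn":0},{"grip":0.53,"tx":-0.0003,"ty":0.0017,"tz":0,"turn":0},{"grip":0.53,"tx":-0.0003,"ty":0.0017,"tz":0,"turn":0}]'
python3 -m creep '[{"grip":0.53,"tx":0,"ty":0.0015,"tz":0,"turn":0},{"grip":0.53,"tx":0,"ty":0.0015,"tz":0,"turn":0},{"grip":0.53,"tx":0,"ty":0.0015,"tz":0,"turn":0},{"grip":0.53,"tx":0,"ty":0.0015,"tz":0,"turn":0},{"grip":0.53,"tx":0,"ty":0,"tz":0,"turn":0}]'
python3 -c "
from h import *
a=viewer.snapshot('side')[150:280,260:390];print(bot.observe()['contact_force'],bot.observe()['tcp_pos'])
cv2.imwrite('pics/s7.png',cv2.resize(np.hstack([a,viewer.snapshot('scene')[140:270,260:390]]),(800,400),interpolation=cv2.INTER_CUBIC)[:,:,::-1])"
```

```text
time: 10.25
tcp_pos: [0.5512, 0.1758, 0.1696]
eef_rot: [0.487, 0.513, 0.487, -0.513]
contact_force: [0.4, -1.4, 0.0]
grip_width: 0.0453
time: 11.05
tcp_pos: [0.5641, 0.1751, 0.1745]
eef_rot: [0.487, 0.513, 0.487, -0.513]
contact_force: [0.8, 0.1, -0.1]
grip_width: 0.045
time: 11.85
tcp_pos: [0.5777, 0.1744, 0.1774]
eef_rot: [-0.487, -0.513, -0.487, 0.513]
contact_force: [-0.9, -0.1, 0.1]
grip_width: 0.0451
time: 12.35
tcp_pos: [0.5837, 0.1741, 0.1774]
eef_rot: [0.487, 0.513, 0.487, -0.513]
contact_force: [0.0, 0.2, -0.4]
grip_width: 0.0452
[ 0.35388002  0.51123453 -0.09100363] [0.58358252 0.1740857  0.17733667]
```

View pics/s7.png

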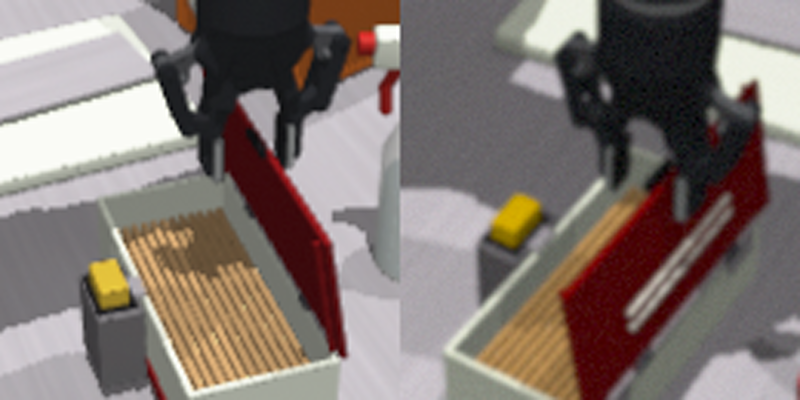

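The lid stands at its stop and the contact force is back to zero. I'll lift straight up, with the lid clear between the fingers.

```bash
python3 -m creep '[{"grip":0.53,"tx":-0.005,"ty":0,"tz":0,"turn":0},{"grip":0.53,"tx":-0.01,"ty":0,"tz":0,"turn":0},{"grip":0.53,"tx":-0.01,"ty":0,"tz":0,"turn":0},{"grip":0.53,"tx":-0.015,"ty":0,"tz":0,"turn":0},{"grip":0.53,"tx":-0.02,"ty":0,"tz":0,"turn":0},{"grip":0.53,"tx":-0.02,"ty":0,"tz":0,"turn":0},{"grip":0.53,"tx":-0.02,"ty":0,"tz":0,"turn":0},{"grip":0.53,"tx":-0.02,"ty":0,"tz":0,"turn":0}]'
python3 -m creep '[{"grip":0.53,"tx":0,"ty":-0.03,"tz":-0.01,"turn":0},{"grip":0.53,"tx":0,"ty":-0.03,"tz":-0.01,"turn":0},{"grip":0.53,"tx":0,"ty":-0.03,"tz":-0.01,"turn":0},{"grip":0.53,"tx":0,"ty":-0.03,"tz":-0.01,"turn":0},{"grip":0.53,"tx":0,"ty":-0.03,"tz":-0.01,"turn":0},{"grip":0.53,"tx":0,"ty":0,"tz":0,"turn":0},{"grip":0.53,"tx":0,"ty":0,"tz":0,"turn":0}]'
python3 -c "
from h import *
a=viewer.snapshot('side');b=viewer.snapshot('scene');print(bot.observe()['contact_force'],bot.observe()['tcp_pos'])
cv2.imwrite('pics/s8.png',cv2.resize(np.hstack([a,b]),(800,300),interpolation=cv2.INTER_AREA)[:,:,::-1])
# change vs start; green-button, dish and box base
for n,i in(('side',a),('scene',b)):
    o=cv2.imread(f'pics/{n}0.png')[:,:,::-1]
    f=lambda m,H0,H1:[np.argwhere((cv2.inRange(cv2.cvtColor(m.copy(),cv2.COLOR_RGB2HSV),(H0,150,40),(H1,255,255))>0)[150:400,150:400]).mean(0).round(1)]
    print(n,'yellow',f(o,22,35),f(i,22,35),'green',f(o,45,80),f(i,45,80),'blue',f(o,95,125),f(i,95,125))
"
```

```text
time: 13.25
tcp_pos: [0.5836, 0.1741, 0.2995]
eef_rot: [0.487, 0.513, 0.487, -0.512]
contact_force: [0.4, 0.6, -0.4]
grip_width: 0.0453
time: 13.95
tcp_pos: [0.4365, 0.232, 0.2986]
eef_rot: [0.488, 0.513, 0.487, -0.512]
contact_force: [-1.0, -0.3, 0.5]
grip_width: 0.0454
[-0.03092014 -0.47242944  0.47170989] [0.43720925 0.23156099 0.29798137]
side yellow [array([ 92.1, 144.9])] [array([ 92.1, 144.9])] green [array([208.7, 207.5])] [array([208.7, 207.5])] blue [array([186.9, 229.5])] [array([186.9, 229.6])]
scene yellow [array([ 61.7, 147.1])] [array([ 61.9, 147. ])] green [array([175. ,  52.4])] [array([175.1,  52.4])] blue [array([195.1,  89.6])] [array([195.2,  89.6])]
```

View pics/s8.png

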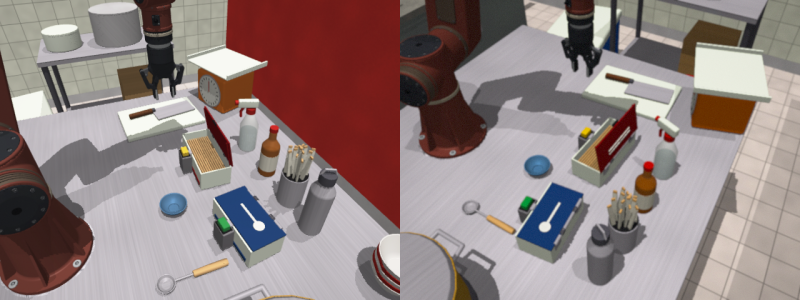

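The lid stands fully open, the hand is clear, and nothing else has moved.

```bash
python3 -c "
from rig import bot
print(bot.hand_in())"
```

```text
the job is handed in; nothing more can be done
None
```

The chopstick box is open and the job is handed in, at about 14 s of the 43 s allowed.

- **What I did:** I pressed the yellow button down with the front fingertip, at about 5 N. The lid popped about 0.12 rad and stopped against the rear fingertip. I then let it up along its arc over about 6 to 7 s, lifted the hand straight off and moved it aside.
- **Last checks:**
  - In the side and scene pictures the red lid stands at its stop by itself and the hand touches nothing. I judged the fully open angle from the pictures and from the finger coming free of the lid.
  - The yellow button, the green button and the blue things (spoon-box lid and dish) are within 0.2 pixel of where they started. By eye, the other things look unmoved and the spoon box is still shut.
- **What disagreed:**
  - My first estimate of the box position from the scene camera was about 5 mm off in y. I corrected it from the wrist camera before going down.
  - The first two move commands were refused because keys were missing; nothing moved.
  - Contact-force readings were noisy, up to about 1 N, so over the last part of the opening I could not confirm the light contact with the lid from force.

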